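Hang up the torch to shut the gas, then free a cap of unknown thread hand

TASK

Hang the brazing torch by its wire loop on the gas saver's hook lever and let go, so that its weight pulls the lever down and shuts the gas. Then unscrew the blanking cap of the left one (seen from the robot) of the two outlet pillars; one has a right-hand thread, the other a left-hand one, and nobody remembers which, so try both ways. Lift it off and finish still holding it upright, some 5 cm clear above the outlet, the torch hanging, the other cap on and the tools on the bench undisturbed.

Things in the scene. Friction and masses are not known exactly. Their poses are not given: they have to be found in the camera images.
- cap_left_centre (a point): middle of a knurled round steel blanking cap, 38 mm across, 40 mm high, 0.12 kg, upright on outlet_left; the point is on its axis, 28 mm over its lower rim; z is its axis. Screwed down, its rim is level with the neck's foot. Tightening, it meets a firm stop within 0.2 rad; loosening, it turns easily and is off its coarse thread after 1.2 rad (1.3 to 2.2 is good), to lift straight up; before that it cannot be pulled off
- cap_right_centre (a point): middle of a knurled round steel blanking cap, 38 mm across, 40 mm high, 0.12 kg, upright on outlet_right; the point is on its axis, 28 mm over its lower rim; z is its axis. Screwed down, its rim is level with the neck's foot. Tightening, it meets a firm stop within 0.2 rad; loosening, it turns easily and is off its coarse thread after 1.2 rad (1.3 to 2.2 is good), to lift straight up; before that it cannot be pulled off
- outlet_left_neck (a point): foot of the neck of an outlet pillar, on its upright axis, 100 mm above the bench; the neck is 18 mm high, 30 mm across its thread, inside cap_left. z up. One pillar's thread is right-hand (cap comes off anticlockwise seen from above), the other's left-hand (clockwise); which is which changes from start to start and nothing outside tells
- outlet_right_neck (a point): foot of the neck of an outlet pillar, on its upright axis, 100 mm above the bench; the neck is 18 mm high, 30 mm across its thread, inside cap_right. z up. One pillar's thread is right-hand (cap comes off anticlockwise seen from above), the other's left-hand (clockwise); which is which changes from start to start and nothing outside tells
- outlet_left: the pillar below outlet_left_neck: round foot 72 mm across bolted to the bench, brass valve body, small stop-cock wheel behind; origin at the middle of its underside
- outlet_right: the pillar below outlet_right_neck, just like outlet_left
- torch_grip (a point): where to hold the brazing torch, a straight round tool (handle 22 mm, 167 mm long, 0.3 to 0.5 kg) that stands loose in its rest, nozzle down. The point is on its axis, 124 mm over the nozzle end, 11 mm below the handle's upper end; z runs up to the loop. Two valve knobs stick out 26 mm along its +x and -x, 27 to 41 mm below the point. Fingers closing along its y pass either side of the loop
- torch_loop (a point): underside of the top of the torch's wire loop, in the middle, 38.6 mm above torch_grip along z. The loop stands on the handle's end in the torch's y-z plane; 5 mm wire, 32 mm wide outside (y); opening 22 mm wide (y), 27 mm high below this point, passed along the torch's x; the loop's top is 5 mm above the point
- rest_mouth (a point): centre of the mouth of the torch rest, an upright tube fixed to the bench, mouth 78 mm above the bench, 35 mm across; the torch stands about 67 mm deep in it: draw it straight up by 75 mm
- saver: gas saver (economiser), fixed to the bench: round foot 90 mm across, column, grey valve body 50 x 58 mm whose top is 216 mm above the bench, hook lever pointing to the robot's side (its -x); origin at the middle of its underside, z up
- blowpipe: the brazing torch of torch_grip; origin at its nozzle end, z along it to the loop
- cap_left: the cap of cap_left_centre; origin in the middle of its lower rim
- cap_right: the cap of cap_right_centre; origin in the middle of its lower rim
- saver_hook (a point): seat for the loop: top of the hook lever's round 7 mm bar, 133 mm in front of the column's axis, 99 mm from the lever's pivot; moves with the lever. The lever runs along this frame's x; 17 mm beyond the seat (-x) it ends in an upturned tip 10 mm above the seat. With the lever up the bar slopes up 0.15 rad to its tip, with it down it slopes down 0.1
- saver_lever (a joint): hook lever: 0 = up, held by a spring (gas on); 0.25 = fully down (gas shut), the seat then 25 mm lower; about 1 N on the seat starts it and 2.5 N holds it down, which the torch's weight does
- pliers: red-handled pliers, 178 mm long, lying loose on the bench; origin at the middle of its underside
- adjustable: adjustable spanner, 192 mm long, lying loose on the bench; origin at the middle of its underside
- wood_wedge: wooden wedge, 110 mm long, lying loose on the bench; origin at the middle of its underside
- spark_plug: spark plug, 66 mm long, lying loose on the bench; origin at the middle of its underside

How it is judged (in metres and radians):
On the way, in this order (a step that is already met when the one before it is completed fails the run):
1. the torch hangs by itself on the hook lever, released, and holds the lever down (gas shut) (value of joint saver_lever above 0.2 rad and contact force between blowpipe and saver above 1 N and contact force between the fingers and blowpipe below 0.1 N), for 0.3 s.
2. the left pillar's cap is off its thread, lifted by 15 mm, while the lever is down (value of joint saver_lever above 0.2 rad and z of cap_left_centre in the frame of outlet_left_neck above 0.043 m), for 0.1 s.
At the end, for the whole second after the job is handed in: the torch hangs released on the lever and keeps it down (over 0.2 rad); the left pillar's cap is in the fingers, still, 30 mm or more above its screwed-down height, within 0.35 rad of upright, touching no pillar nor the gas saver; the other cap is on (raised under 6 mm) (all of step 1 and z of cap_left_centre in the frame of outlet_left_neck above 0.058 m and angle between cap_left_centre's own z axis and vertical below 0.35 rad and contact force between the fingers and cap_left above 1 N and contact force between cap_left and outlet_left below 0.1 N and contact force between cap_left and outlet_right below 0.1 N and contact force between cap_left and cap_right below 0.1 N and contact force between cap_left and saver below 0.1 N and linear speed of cap_left below 0.05 m/s and z of cap_right_centre in the frame of outlet_right_neck below 0.034 m and horizontal distance between cap_right_centre and outlet_right_neck below 0.006 m); the arm keeps its last pose, push and grip.
It fails at once if the right pillar's cap is lifted by 15 mm (z of cap_right_centre in the frame of outlet_right_neck above 0.043 m).
It fails at once if a loose tool on the bench is shoved by more than 50 mm (distance of any of pliers, adjustable, wood_wedge, spark_plug from where it was at the start of the episode above 0.05 m).
It also fails if it takes over 67 s, if anything falls off the work surface, if the arm or the gripper's body presses on something with over 40 N, if the wrist force passes 120 N, or if a joint passes its speed limit or range.

ROBOT

A 7-joint arm with a two-finger parallel gripper is mounted at the origin on a cart in front of the work surface, level with it; the furniture and walls round the work are solid. World frame = base frame: x ahead of the robot, y to its left, z up, the work surface at z = 0. Lengths are in m, angles in degrees, forces in N, time in s.
With the tool pointing down it reaches from about 0.4 to 0.875 m from the base axis. Payload 4.4 kg.
Tool frame: the origin (TCP) lies midway between the tips of the shut fingers; the grasp point (between the pads) lies 19 mm behind it (bot.grasp_offset is the distance from the TCP to the grasp point, in m); z points along the fingers, y is the direction in which the jaws open and shut (so a half turn about z gives the same grasp; the last joint's range is limited). The gripper opens to 85 mm and grips with 20 to 120 N. Pads are 22 mm wide; open, the fingers measure 114 mm over their backs; the gripper's body (76 mm by 85 mm) begins 54 mm behind the grasp point. The pads swing forward as they close: fully open they stand 13 mm farther back than shut.
Start: joints at [69.683, 36.005, 2.206, 86.941, -1.547, 57.084, -1.146], TCP at [0.185, -0.623, 0.231] pointing down, gripper open.
Joint ranges: [-175.42, 175.42], [-21.48, 121.26], [-71.46, 75.88], [10.55, 141.38], [-63.04, 243.04], [13.31, 113.54], [-168.57, 168.57]. Speed limits (degrees/s): [147.25, 147.25, 180, 180, 180, 180, 180].

INTERFACE

Orientations are given as [roll, pitch, yaw] about the fixed x, y, z axes, in that order (R = Rz(yaw) Ry(pitch) Rx(roll)).
In Python, from workcell import bot gives the robot as it stands.
- The arm moves only by the tool apply_moves, never from a script. Its argument "deltas" is a list of rows, each a list of 3 entries, a list of its own where there are three numbers: the closure, from 0 (fully open) to 1 (shut), then the shift along the tool's x, y, z in units of 30 mm (1.0 is 30 mm), then the turn about the tool's z in units of 6 degrees (1.0 is 6 degrees). In form: [[gripper, [x, y, z], turn], ...]. A call has 1 to 5 rows; each row shifts and turns the pose as measured when the row begins, along the tool's axes as they then stand; what a row does not reach is not made up. A row lasts 1/8 s, in which the tool goes at most 62.5 mm and 10.7 degrees, less where a joint would pass 70% of its speed; a pose out of reach is approached as far as the arm can. A call is refused whole if a number of a shift passes 1 or a number of a turn 1, either way. A call with a gripper value outside its range is refused whole. The fingers move at their own pace and stop on an object; the grip force is fixed at half the most. Time passes only in rows, so rows that do not move let the fingers close. It gives the time, the measured TCP pose, the force and the opening at its end, in the units of the state.
- bot.read_state(): the state, without advancing time (a new reading comes with each control period).
- bot.camera(name): name is "scene" or "top" or "wrist"; returns the picture (400x640x3 uint8, red, green, blue); there is no depth.
- bot.calibration(name): a dict with "intrinsics" (3x3 intrinsics, pixels), "k1" (the pictures are not rectified: a ray, as slopes to the right and down, at radius r is drawn at 1 + k1 r^2 times it, then the intrinsics apply), "rvec" (rotation vector, rad) and "tvec" (3), from world to camera coordinates, as OpenCV has them; the wrist camera has in their place "tool_from_camera" (4x4, takes a point from camera to tool coordinates, whose origin is the TCP and whose axes are the flange's). Camera axes: x right, y down, z forward; pixel columns grow to the right and rows downward; lengths in m; the calibration is good to about 2 mm. A picture is of the moment at which its call begins: read the wrist's pose just before it. calibration takes no time and is no camera call.
- bot.sign_off(): hands the job in, once; it reports no verdict.
The state is a dict: "time_s": time; "joint_positions": joint angles; "qvel": joint speeds; "tau": joint torques, N m; "tcp_pos": TCP position; "eef_rot": TCP orientation; "contact_force": force on the tool from outside, world axes, zero at the start; "wrist_torque": the same for the moment, N m; "finger_gap": finger opening in m.
Only numpy, scipy, OpenCV 4.12 (cv2) and the standard library are available. Lean on these libraries where they do the work, as an engineer would, in place of code of your own. Each camera call takes 0.05 s, during which the arm holds its last target. There are 200 camera calls.

## Working session

There is one attempt and no reset: what is moved stays moved. The work goes in short steps, Python scripts to look and compute and a tool call to move; the robot and the scene stay as the last step left them, time stands still between calls to the robot, and variables do not carry over. Pictures are saved under pics/ and viewed, about 8 in all and at most 12, crops included, and the job is handed in when it is done.

Besides the shell and the picture viewer there is one more tool, called after ">>>" as name([rows], argument=value, ...), one row to a line, values as JSON. apply_moves: Moves the arm, as the interface text tells. Its arguments: {"type":"object","properties":{"deltas":{"type":"array"}},"required":["deltas"]}

```bash
mkdir -p pics
cat > h.py <<'E'
import numpy as np, cv2
from scipy.spatial.transform import Rotation as R
from workcell import bot
def pose():
    s=bot.read_state(); e=s['eef_rot']
    T=np.eye(4); T[:3,:3]=R.from_euler('xyz',e,degrees=True).as_matrix(); T[:3,3]=s['tcp_pos']; return T
def cam(name,T=None):
    c=bot.calibration(name); K=np.array(c['intrinsics'])
    if name=='wrist': W=(pose() if T is None else T)@np.array(c['tool_from_camera'])
    else:
        W=np.eye(4); r=cv2.Rodrigues(np.array(c['rvec'],float))[0]; W[:3,:3]=r.T; W[:3,3]=-r.T@np.array(c['tvec']).ravel()
    return K,c['k1'],W
def ray(name,uv,T=None):
    K,k1,W=cam(name,T)
    p=cv2.undistortPoints(np.array([[uv]],float),K,np.array([k1,0,0,0.]))[0,0]
    d=W[:3,:3]@np.array([p[0],p[1],1]); return W[:3,3],d/np.linalg.norm(d)
def onz(name,uv,z,T=None):
    o,d=ray(name,uv,T); return o+d*(z-o[2])/d[2]
def tri(*rays):
    A=np.zeros((3,3));b=np.zeros(3)
    for o,d in rays:
        P=np.eye(3)-np.outer(d,d);A+=P;b+=P@o
    x=np.linalg.solve(A,b); return x,[np.linalg.norm((np.eye(3)-np.outer(d,d))@(x-o)) for o,d in rays]
def proj(name,X,T=None):
    K,k1,W=cam(name,T); p=W[:3,:3].T@(np.array(X)-W[:3,3]); a=p[:2]/p[2]
    a=a*(1+k1*(a@a)); return K[:2,:2]@a+K[:2,2]
def snap(name,f=None):
    T=pose(); im=bot.camera(name)[:,:,::-1].copy(); cv2.imwrite(f'pics/{f or name}.png',im); return im,T
E
python3 - <<'E'
from h import *
print(bot.read_state())
snap('scene');snap('top')
for n in('scene','top'):
    K,k,W=cam(n); print(n,K.tolist(),k,W.round(3).tolist())
print(bot.calibration('wrist'))
E
```

```text
{'time_s': 0.0, 'joint_positions': array([69.68333675, 36.05875478,  2.2018266 , 86.99790093, -1.54821494,
       57.08447722, -1.14840638]), 'qvel': array([-0.02651347, -0.1310339 , -0.03186577,  0.00545523, -0.02555375,
        0.01612643, -0.06656459]), 'tau': array([-4.18785803e-04, -5.63397503e+01,  1.22619420e+00, -1.93448460e+01,
        1.10055532e-02,  1.04837763e-02, -1.23198923e-06]), 'tcp_pos': array([ 0.18497234, -0.6224494 ,  0.23038007]), 'eef_rot': array([-1.79888508e+02,  5.50211901e-05,  1.65439948e+01]), 'contact_force': array([-0.5788425 , -0.26913704, -0.83384732]), 'wrist_torque': array([0.02979662, 0.00444209, 0.00769645]), 'finger_gap': 0.08557926646770646}
scene [[436.8888699744665, 0.0, 319.5505293015302], [0.0, 436.8888699744665, 193.5978690850081], [0.0, 0.0, 1.0]] 0.00924718181437991 [[-0.775, -0.41, 0.481, -0.033], [-0.632, 0.496, -0.596, 0.729], [0.006, -0.766, -0.643, 0.914], [0.0, 0.0, 0.0, 1.0]]
top [[434.7974494221946, 0.0, 325.0179457466421], [0.0, 434.7974494221946, 205.41362572168143], [0.0, 0.0, 1.0]] -0.09782384263191025 [[-0.044, -0.908, 0.416, -0.049], [-0.999, 0.037, -0.025, 0.037], [0.008, -0.417, -0.909, 1.419], [0.0, 0.0, 0.0, 1.0]]
{'intrinsics': array([[310.86447244,   0.        , 317.99675109],
       [  0.        , 310.86447244, 197.78851673],
       [  0.        ,   0.        ,   1.        ]]), 'k1': 0.012925419357351689, 'tool_from_camera': array([[-7.73694939e-04, -9.50784360e-01, -3.09852387e-01,
         7.88887804e-02],
       [ 9.99999608e-01, -6.02168474e-04, -6.49219685e-04,
         5.78601755e-04],
       [ 4.30684584e-04, -3.09852767e-01,  9.50784454e-01,
        -1.42115103e-01],
       [ 0.00000000e+00,  0.00000000e+00,  0.00000000e+00,
         1.00000000e+00]])}
```

View pics/scene.png

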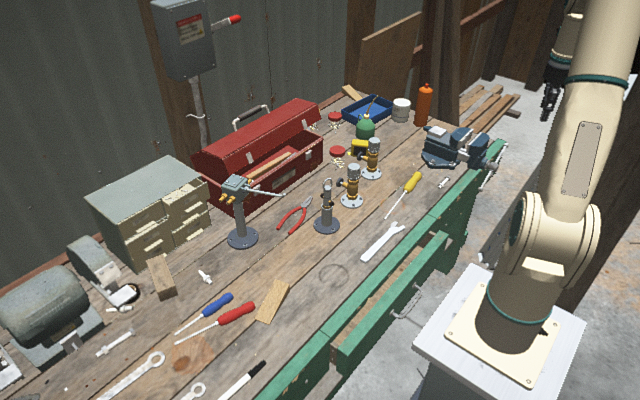

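View pics/top.png

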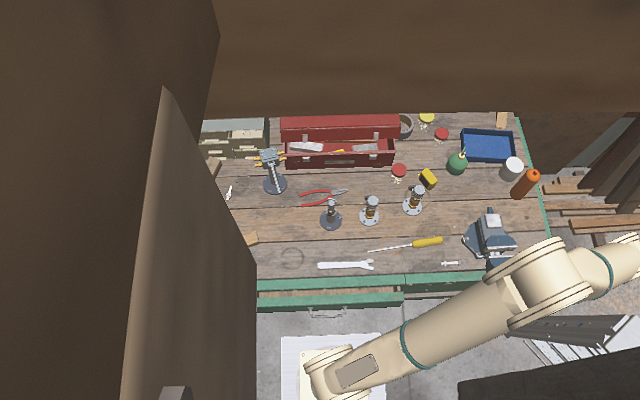

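Scene: saver head is near (236,182) with its lever to about (285,195). The torch in its rest is at (327,200) and the caps at (352,170) and (373,143). Top: saver (270,170), torch (331,205), caps (371,200) and (416,188). I'll enlarge both views.

Run:
```python
from h import *
a=cv2.imread('pics/scene.png')[130:255,215:395]; b=cv2.imread('pics/top.png')[140:235,250:435]
a=cv2.resize(a,(0,0),fx=3.2,fy=3.2,interpolation=cv2.INTER_CUBIC)[:, :]
b=cv2.resize(b,(0,0),fx=4,fy=4,interpolation=cv2.INTER_CUBIC)
cv2.imwrite('pics/a.png',a);cv2.imwrite('pics/b.png',b)
```

```text
(no output)
```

View pics/a.png

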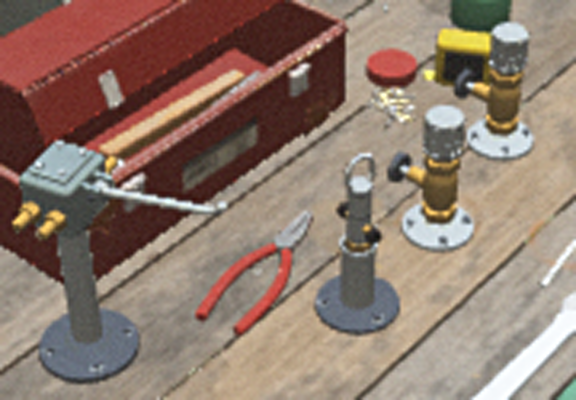

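View pics/b.png

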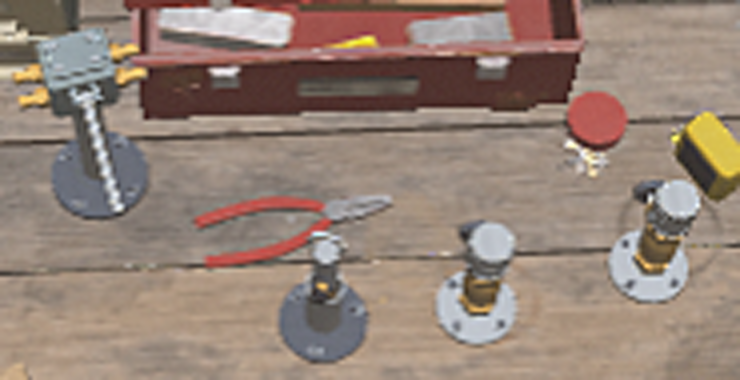

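Run:
```python
from h import *
A=lambda x,y:('scene',(215+x/3.2-.35,130+y/3.2-.35)); B=lambda x,y:('top',(250+x/4-.4,140+y/4-.4))
P={'saverfoot':((90,345),(100,176)),'savertop':((65,160),(75,57)),'levertip':((223,206),(120,208)),'leverroot':((98,186),(88,98)),
'restfoot':((357,303),(323,318)),'loop':((363,155),(325,235)),'capL':((444,115),(493,244)),'capR':((510,33),(680,197))}
for k,(a,b) in P.items():
    x,e=tri(ray(*A(*a)),ray(*B(*b))); print(k,x.round(3),np.round(e,4))
for k,z in(('capL',.14),('capR',.14),('saverfoot',.008),('savertop',.216),('restfoot',.008)):
    a,b=P[k]; print(k,onz(*A(*a),z).round(3),onz(*B(*b),z).round(3))
```

```text
saverfoot [0.696 0.179 0.001] [0. 0.]
savertop [0.693 0.178 0.215] [0.0001 0.0001]
levertip [0.554 0.141 0.217] [0.0001 0.0001]
leverroot [0.666 0.169 0.196] [0.0005 0.0005]
restfoot [ 0.546 -0.02  -0.001] [0.0011 0.0011]
loop [ 0.542 -0.018  0.178] [0.0011 0.0011]
capL [ 0.551 -0.156  0.137] [0.0014 0.0014]
capR [ 0.587 -0.317  0.133] [0.0009 0.0009]
capL [ 0.55  -0.152  0.14 ] [ 0.548 -0.156  0.14 ]
capR [ 0.58  -0.308  0.14 ] [ 0.584 -0.315  0.14 ]
saverfoot [0.69  0.183 0.008] [0.693 0.178 0.008]
savertop [0.692 0.179 0.216] [0.692 0.178 0.216]
restfoot [ 0.539 -0.012  0.008] [ 0.544 -0.019  0.008]
```

```bash
cat >> h.py <<'E'
def todo(target,yaw=None,rows=1):
    s=bot.read_state();T=pose(); d=T[:3,:3].T@(np.array(target)-T[:3,3])/.03
    y=s['eef_rot'][2]; t=0 if yaw is None else -((yaw-y+180)%360-180)/6
    print('t',round(s['time_s'],2),'units',d.round(2),'turn',round(t,2),'per row',(d/rows).round(2)); return d
E
python3 - <<'E'
from h import *
todo((.544,-.018,.31),rows=24)
A=lambda x,y:('scene',(215+x/3.2-.35,130+y/3.2-.35))
for p in((345,210),(372,237)): print(onz(*A(*p),.1).round(3))
E
```

```text
t 0.1 units [ 17.21 -15.91  -2.62] turn 0 per row [ 0.72 -0.66 -0.11]
[ 0.564 -0.024  0.1  ]
[ 0.523 -0.01   0.1  ]
```

>>> apply_moves([
  [0,[0,0,-1],0],
  [0,[0.3,-0.6,-1],0],
  [0,[0.8,-1,-0.5],0],
  [0,[0.9,-1,0],0],
  [0,[0.9,-1,0],0],
])

```text
time_s: 0.72
tcp_pos: [0.2362, -0.4923, 0.3048]
eef_rot: [-179.6, 0.1, 16.2]
contact_force: [0.6, 0.6, -0.2]
finger_gap: 0.0852
```

>>> apply_moves([
  [0,[1,-1,0],0],
  [0,[1,-1,0],0],
  [0,[1,-1,0],0],
  [0,[1,-1,0],0],
  [0,[1,-1,0],0],
])

```text
time_s: 1.35
tcp_pos: [0.3403, -0.2992, 0.3047]
eef_rot: [-179.5, 0.1, 16.2]
contact_force: [0.1, -0.3, -0.3]
finger_gap: 0.0852
```

>>> apply_moves([
  [0,[1,-1,0],0],
  [0,[1,-1,0],0],
  [0,[1,-0.9,0],0],
  [0,[1,-0.8,0],1],
  [0,[1,-0.6,0],1],
])

```text
time_s: 1.98
tcp_pos: [0.4524, -0.129, 0.3048]
eef_rot: [-179.5, 0.3, 3.9]
contact_force: [0.7, -0.5, 0.1]
finger_gap: 0.0856
```

Run:
```python
from h import *
print(pose()[:3,3],bot.read_state()['joint_positions'].round(0))
todo((.544,-.018,.31),-19)
```

```text
[ 0.45244665 -0.12900213  0.3047591 ] [ 17.  17.  -6. 108.   2.  56. -75.]
t 1.98 units [ 3.29 -3.49 -0.16] turn 3.81 per row [ 3.29 -3.49 -0.16]
```

>>> apply_moves([
  [0,[1,-0.7,0],1],
  [0,[0.8,-0.9,0],1],
  [0,[0.7,-1,0],1],
  [0,[0.5,-1,0],0.8],
  [0,[0,0,0],0],
])

```text
time_s: 2.6
tcp_pos: [0.5565, -0.0218, 0.3028]
eef_rot: [-179.7, 0.7, -19.5]
contact_force: [-0.9, -0.5, -0.4]
finger_gap: 0.0855
```

Run:
```python
from h import *
print(pose()[:3,3],bot.read_state()['joint_positions'].round(0))
todo((.544,-.018,.31),-19)
snap('wrist','w1'); print([proj('wrist',p).round(0) for p in((.542,-.018,.178),(.544,-.02,.1),(.55,-.155,.14))])
```

```text
[ 0.55651576 -0.02179419  0.30279721] [   2.   24.   -3.   96.    1.   60. -111.]
t 2.6 units [-0.44  0.02 -0.23] turn -0.08 per row [-0.44  0.02 -0.23]
[array([317., 203.]), array([318., 178.]), array([448., 138.])]
```

View pics/w1.png

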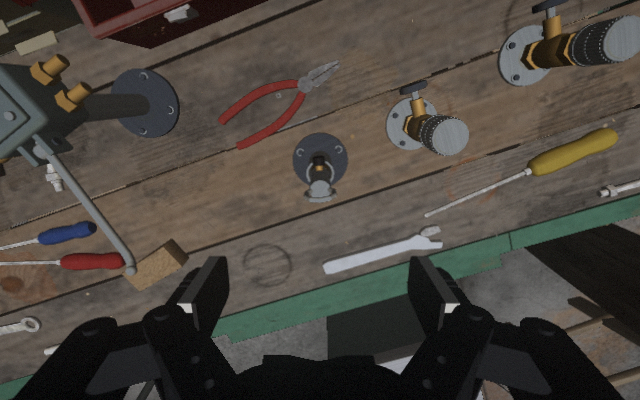

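The wrist view shows the torch at (319,180), the left cap top at (451,136), the right cap top at (622,40) and the lever tip at (130,270). I'll zoom on the torch.

Run:
```python
from h import *
im=cv2.imread('pics/w1.png')
a=cv2.resize(im[130:210,280:360],(560,560),interpolation=cv2.INTER_CUBIC)
cv2.imwrite('pics/c.png',a)
# z plane casts using unchanged pose
print('capL',onz('wrist',(448,135),.14),'capR',onz('wrist',(620,39),.14))
tip=tri(ray('wrist',(130,270)),ray('scene',(215+223/3.2-.35,130+206/3.2-.35)),ray('top',(250+120/4-.4,140+208/4-.4)));print('tip',tip)
print('loop',tri(ray('wrist',(320,190)),ray('scene',(215+363/3.2-.35,130+155/3.2-.35))))
```

```text
capL [ 0.55286507 -0.15545845  0.14      ] capR [ 0.58393931 -0.3112262   0.14      ]
tip (array([0.55276454, 0.14177327, 0.21898994]), [np.float64(0.0004610433903763651), np.float64(0.0005904426648377395), np.float64(0.0007161748475102774)])
loop (array([ 0.54893426, -0.02526442,  0.1691706 ]), [np.float64(0.0019835169332449607), np.float64(0.0019835169332450787)])
```

View pics/c.png

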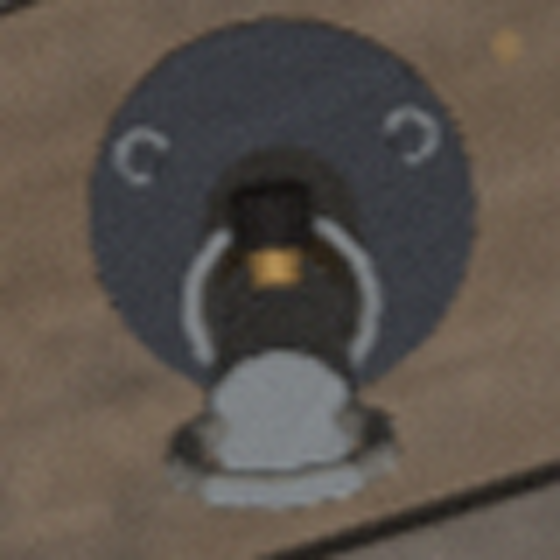

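Run:
```python
from h import *
print(onz('wrist',(320.4,188.4),.146),onz('wrist',(320.2,199),.176))
p=(onz('wrist',(320.4,188.4),.146)+onz('wrist',(320.2,199),.176))/2
print(p); todo((p[0],p[1],.135-.019),-14.5)
```

```text
[ 0.54503785 -0.02250268  0.146     ] [ 0.54429064 -0.02193544  0.176     ]
[ 0.54466424 -0.02221906  0.161     ]
t 2.65 units [-0.28  0.1   6.23] turn -0.84 per row [-0.28  0.1   6.23]
```

>>> apply_moves([
  [0,[-0.3,0.1,1],-0.8],
  [0,[0,0,1],0],
  [0,[0,0,1],0],
  [0,[0,0,1],0],
  [0,[0,0,0.8],0],
])

```text
time_s: 3.28
tcp_pos: [0.5418, -0.03, 0.157]
eef_rot: [-179.9, 0.5, -14.9]
contact_force: [-0.7, -0.1, -1.4]
finger_gap: 0.0856
```

Run:
```python
from h import *
todo((.5447,-.0222,.117),-14.5)
```

```text
t 3.27 units [ 0.04 -0.27  1.33] turn -0.06 per row [ 0.04 -0.27  1.33]
```

>>> apply_moves([
  [0,[0,-0.3,0.7],0],
  [0,[0,0,0.6],0],
  [0,[0,0,0],0],
])

```text
time_s: 3.65
tcp_pos: [0.5397, -0.0258, 0.1153]
eef_rot: [179.8, 0.8, -15.1]
contact_force: [-0.9, 0.6, 0.1]
finger_gap: 0.0851
```

Run:
```python
from h import *
todo((.5447,-.0222,.117),-14.5)
```

```text
t 3.65 units [ 0.13 -0.16 -0.06] turn -0.1 per row [ 0.13 -0.16 -0.06]
```

>>> apply_moves([
  [0,[0.15,-0.15,-0.05],0],
  [0.6,[0,0,0],0],
  [1,[0,0,0],0],
  [1,[0,0,0],0],
  [1,[0,0,0],0],
])

```text
time_s: 4.28
tcp_pos: [0.5471, -0.0238, 0.1199]
eef_rot: [179.9, 0.6, -15.2]
contact_force: [-0.3, -0.2, -1.1]
finger_gap: 0.0285
```

>>> apply_moves([
  [1,[0,0,0],0],
  [1,[0,0,0],0],
])

```text
time_s: 4.53
tcp_pos: [0.547, -0.0236, 0.1199]
eef_rot: [179.9, 0.6, -15.1]
contact_force: [0.4, 0.7, -0.1]
finger_gap: 0.0288
```

>>> apply_moves([
  [0.4,[0,0,0],0],
  [0.4,[0,0,0.15],0],
  [1,[0,0,0],0],
  [1,[0,0,0],0],
  [1,[0,0,0],0],
])

```text
time_s: 5.15
tcp_pos: [0.547, -0.0239, 0.1152]
eef_rot: [179.9, 0.6, -15.1]
contact_force: [-0.3, -0.4, 0.5]
finger_gap: 0.0275
```

Run:
```python
from h import *
im,_=snap('wrist','w2'); s,_=snap('scene','s2')
a=cv2.resize(im[150:400,200:440],(480,500)); b=cv2.resize(s[140:240,270:370],(500,500),interpolation=cv2.INTER_CUBIC)
cv2.imwrite('pics/d.png',np.hstack([a,b])[:,:800])
print(bot.read_state()['finger_gap'])
```

```text
0.02744773632795518
```

View pics/d.png

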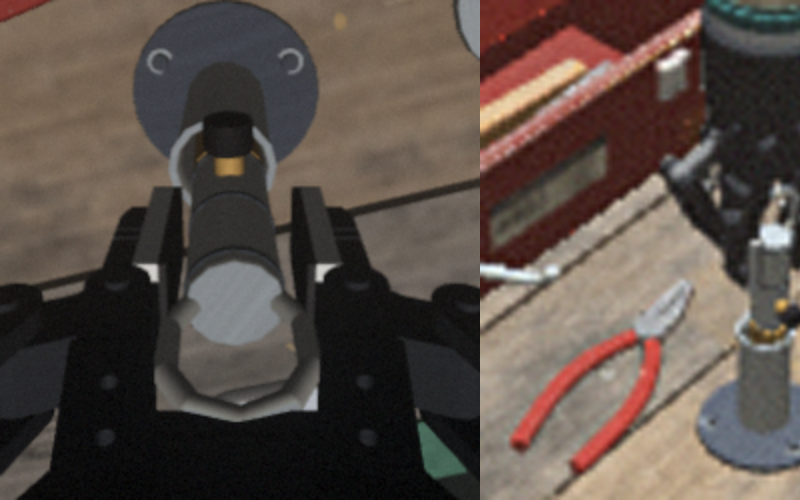

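>>> apply_moves([
  [0.5,[0,0,0],0],
  [0.5,[0,0,0.15],0],
  [1,[0,0,0],0],
  [1,[0,0,0],0],
  [1,[0,0,0],0],
])

```text
time_s: 5.88
tcp_pos: [0.5468, -0.0238, 0.1101]
eef_rot: [179.9, 0.6, -15.1]
contact_force: [0.6, -0.2, 0.5]
finger_gap: 0.0253
```

>>> apply_moves([
  [1,[0,0,0],0],
  [1,[0,0,0],0],
])

```text
time_s: 6.12
tcp_pos: [0.5467, -0.0238, 0.1101]
eef_rot: [179.9, 0.6, -15.1]
contact_force: [0.3, -0.6, 0.0]
finger_gap: 0.0259
```

Run:
```python
from h import *
im,_=snap('wrist','w3'); print(bot.read_state()['finger_gap'],pose()[:3,3])
cv2.imwrite('pics/e.png',cv2.resize(im[150:400,200:440],(576,600),interpolation=cv2.INTER_CUBIC))
```

```text
0.025635640065256468 [ 0.5467133  -0.02386179  0.1100666 ]
```

View pics/e.png

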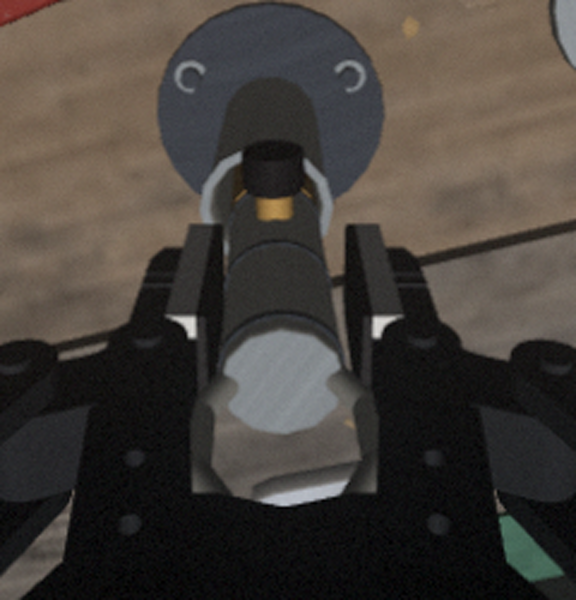

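The fingers seem to be stopping on the loop's sides, with a 25.6 mm gap and the handle free between the pads. I'll test the hold with a slow lift.

>>> apply_moves([
  [1,[0,0,-0.3],0],
  [1,[0,0,-0.4],0],
  [1,[0,0,-0.5],0],
  [1,[0,0,0],0],
])

```text
time_s: 6.68
tcp_pos: [0.5465, -0.0238, 0.1482]
eef_rot: [179.9, 0.7, -15.1]
contact_force: [0.4, 0.7, -3.0]
finger_gap: 0.0256
```

Run:
```python
from h import *
im,_=snap('wrist','w4'); print(bot.read_state()['finger_gap'],pose()[:3,3])
s,_=snap('scene','s4')
cv2.imwrite('pics/f.png',np.hstack([cv2.resize(im[190:390,220:420],(400,500)),cv2.resize(s[150:250,280:360],(400,500),interpolation=cv2.INTER_CUBIC)]))
```

```text
0.02499762088078669 [ 0.54596409 -0.02382941  0.14757755]
```

View pics/f.png

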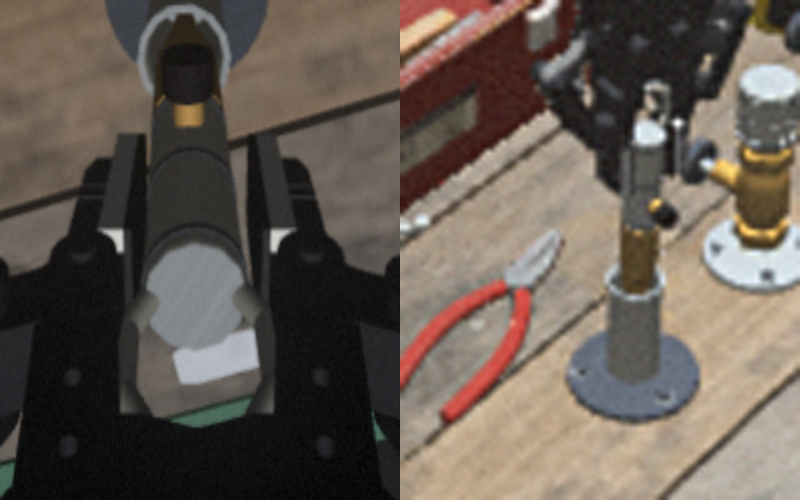

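>>> apply_moves([
  [1,[0,0,-0.7],0],
  [1,[0,0,-0.8],0],
  [1,[0,0,-0.5],0],
  [1,[0,0,0],0],
])

```text
time_s: 7.28
tcp_pos: [0.5444, -0.0239, 0.2064]
eef_rot: [179.7, 1.1, -15.1]
contact_force: [-0.5, -0.3, -2.7]
finger_gap: 0.0259
```

Run:
```python
from h import *
print(pose()[:3,3]); todo((.502,.1286,.205),14.6)
```

```text
[ 0.54438451 -0.0238921   0.20644428]
t 7.28 units [-2.69 -4.54  0.08] turn -4.96 per row [-2.69 -4.54  0.08]
```

>>> apply_moves([
  [1,[-0.6,-0.5,0],-0.5],
  [1,[-0.6,-0.6,0],-0.7],
  [1,[-0.5,-0.7,0],-0.8],
  [1,[-0.3,-0.8,0],-0.8],
  [1,[0,-0.7,0],-0.8],
])

```text
time_s: 7.9
tcp_pos: [0.4899, 0.0919, 0.2052]
eef_rot: [-179.8, 1.4, 7.9]
contact_force: [0.0, -0.7, -3.4]
finger_gap: 0.0256
```

Run:
```python
from h import *
todo((.502,.1286,.205),14.6)
```

```text
t 7.9 units [ 0.57 -1.16 -0.  ] turn -1.11 per row [ 0.57 -1.16 -0.  ]
```

>>> apply_moves([
  [1,[0.1,-0.6,0],-0.6],
  [1,[0,-0.5,0.4],-0.4],
  [1,[0,0,0.6],0],
  [1,[0,0,0.3],0],
  [1,[0,0,0],0],
])

```text
time_s: 8.52
tcp_pos: [0.4871, 0.1306, 0.1635]
eef_rot: [-179.6, 1.3, 14.8]
contact_force: [-0.4, -0.3, -3.7]
finger_gap: 0.0256
```

Run:
```python
from h import *
T=pose();print(T[:3,3]);todo((.502,.1286,.161),14.6); ti=np.array([.5528,.1418]);print('loop target along lever')
im,_=snap('wrist','w5'); s,_=snap('scene','s5')
cv2.imwrite('pics/g.png',np.hstack([cv2.resize(im[60:380,170:470],(440,469)),cv2.resize(s[150:240,210:280],(360,469),interpolation=cv2.INTER_CUBIC)]))
```

```text
[0.48705111 0.13064506 0.16354643]
t 8.53 units [0.47 0.19 0.07] turn 0.03 per row [0.47 0.19 0.07]
loop target along lever
```

View pics/g.png

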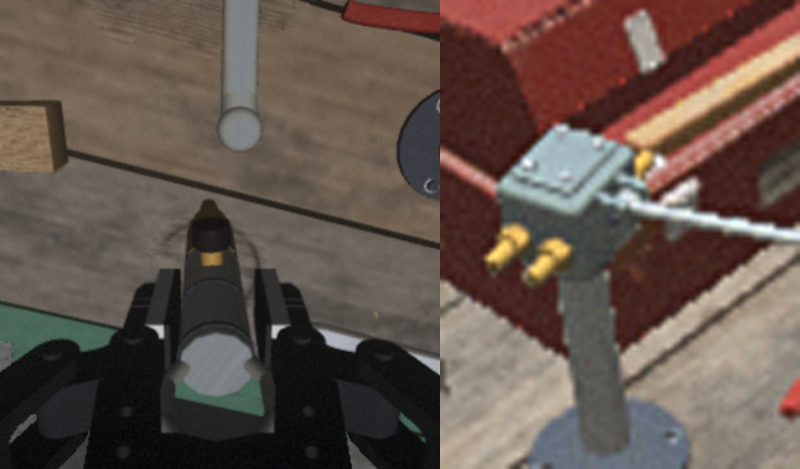

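Run:
```python
from h import *
T=pose(); Ti=np.linalg.inv(T)
for z in(.214,.219):
    p=onz('wrist',(333.6,147),z); print(z,p,'tool mm',(Ti@np.r_[p,1])[:3]*1000)
# lever farther point crop(241,20)->px
p=onz('wrist',(170+241/1.467,60+20/1.467),.212);print(p,(Ti@np.r_[p,1])[:3]*1000)
o,d=ray('wrist',(318,307)); o=Ti@np.r_[o,1]; d=T[:3,:3].T@d
for x in(-.002,0,.002): print('handle top tool',(o[:3]+d*(x-o[0])/d[0])*1000)
```

```text
0.214 [0.55281356 0.14208737 0.214     ] tool mm [ 64.85888123   5.10675426 -51.05259871]
0.219 [0.55361263 0.14251463 0.219     ] tool mm [ 65.63335527   4.8581897  -56.06852023]
[0.5721166  0.14722102 0.212     ] [ 84.87100352   5.06643194 -49.47940255]
handle top tool [ -2.           0.4880595  -36.19425646]
handle top tool [  0.           0.49068847 -38.8120838 ]
handle top tool [  2.           0.49331745 -41.42991113]
```

>>> apply_moves([
  [1,[0.1,0.15,0],0],
  [1,[0.5,0,0],0],
  [1,[0.5,0,0],0],
  [1,[0,0,0],0],
])

```text
time_s: 9.12
tcp_pos: [0.5239, 0.1329, 0.1656]
eef_rot: [-179.6, 1.0, 14.6]
contact_force: [-0.6, -0.9, -3.2]
finger_gap: 0.0256
```

Run:
```python
from h import *
T=pose(); Ti=np.linalg.inv(T); print(T[:3,3],bot.read_state()['contact_force'])
for p in((.5532,.1423,.217),(.5648,.145,.208)): print((Ti@np.r_[p,1])[:3]*1000)
```

```text
[0.52393305 0.13289197 0.16563587] [-0.61340486 -0.93201046 -3.2078312 ]
[ 29.81068936  -2.06948675 -51.8688631 ]
[ 41.86884172  -1.7016303  -43.07593165]
```

>>> apply_moves([
  [1,[0,-0.08,0.12],0],
  [1,[0.5,0,0],0],
  [1,[0.5,0,0],0],
  [1,[0.35,0,0],0],
  [1,[0,0,0],0],
])

```text
time_s: 9.75
tcp_pos: [0.5596, 0.1446, 0.1607]
eef_rot: [-179.7, 1.2, 14.6]
contact_force: [0.1, 0.8, -2.3]
finger_gap: 0.0256
```

Run:
```python
from h import *
T=pose(); Ti=np.linalg.inv(T); print(T[:3,3],bot.read_state()['contact_force'])
for p in((.5532,.1423,.217),(.5648,.145,.208)): print((Ti@np.r_[p,1])[:3]*1000)
```

```text
[0.55964584 0.14457321 0.16068321] [ 0.14651034  0.76963671 -2.30442568]
[ -8.0349362    0.2338455  -56.15765511]
[  4.06423138   0.59616963 -47.42101588]
```

>>> apply_moves([
  [1,[0.22,0,0],0],
  [1,[0,0,0.3],0],
  [1,[0,0,0.3],0],
  [1,[0,0,0.2],0],
  [1,[0,0,0],0],
])

```text
time_s: 10.38
tcp_pos: [0.5642, 0.1462, 0.1346]
eef_rot: [-179.6, 1.3, 14.6]
contact_force: [0.6, 0.5, -1.7]
finger_gap: 0.0254
```

Run:
```python
from h import *
im,_=snap('wrist','w6'); s,_=snap('scene','s6'); print(bot.read_state()['contact_force'],pose()[:3,3])
cv2.imwrite('pics/g2.png',np.hstack([cv2.resize(im[60:380,170:470],(440,469)),cv2.resize(s[140:245,210:290],(357,469),interpolation=cv2.INTER_CUBIC)]))
```

```text
[-0.41389373  1.02618657 -1.77192979] [0.56451566 0.14623534 0.13518194]
```

View pics/g2.png

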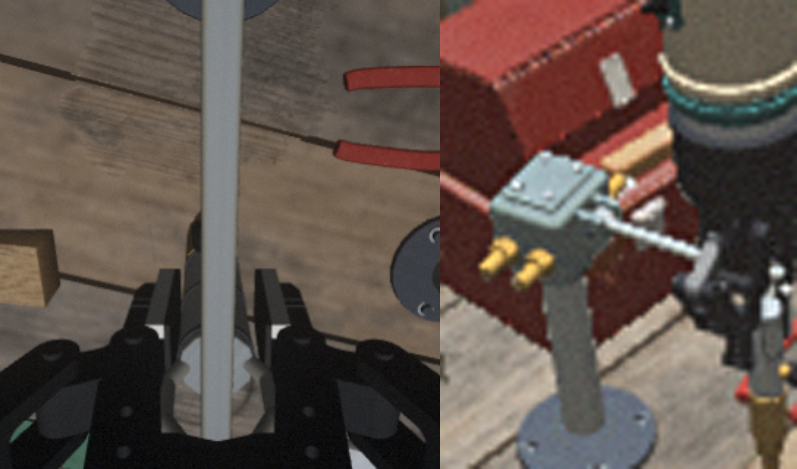

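The lever now runs through the loop and takes part of the weight. I'll lower further and release.

>>> apply_moves([
  [1,[0,0,0.25],0],
  [1,[0,0,0.2],0],
  [1,[0,0,0.1],0],
  [1,[0,0,0],0],
])

```text
time_s: 10.98
tcp_pos: [0.5675, 0.147, 0.125]
eef_rot: [-179.7, 0.8, 14.6]
contact_force: [-4.5, -0.1, 6.7]
finger_gap: 0.0257
```

>>> apply_moves([
  [0.8,[0,0,-0.05],0],
  [0.5,[0,0,0],0],
  [0,[0,0,0],0],
  [0,[0,0,0],0],
  [0,[0,0,0],0],
])

```text
time_s: 11.6
tcp_pos: [0.5674, 0.1466, 0.1262]
eef_rot: [-179.7, 0.8, 14.6]
contact_force: [0.1, 0.4, -0.3]
finger_gap: 0.0855
```

Run:
```python
from h import *
im,_=snap('wrist','w7'); print(bot.read_state()['contact_force'],pose()[:3,3])
# quantitative: handle-top grey blob brightness between the fingers
print(bot.read_state()['finger_gap'])
```

```text
[-0.16681217 -0.46371813  0.04475094] [0.56740987 0.1465671  0.12620456]
0.08550574307953042
```

>>> apply_moves([
  [0,[0,0,-0.3],0],
  [0,[0,0,-0.6],0],
  [0,[0,0,-0.8],0],
  [0,[0,0,-1],0],
  [0,[0,0,-1],0],
])

```text
time_s: 12.28
tcp_pos: [0.5679, 0.1461, 0.2401]
eef_rot: [-179.7, 1.0, 14.6]
contact_force: [-0.3, 0.4, -0.5]
finger_gap: 0.0854
```

>>> apply_moves([
  [0,[0,0,-1],0],
  [0,[0,0,-0.8],0],
  [0,[0,0,0],0],
])

```text
time_s: 12.65
tcp_pos: [0.5702, 0.1467, 0.3005]
eef_rot: [-179.7, 0.6, 14.6]
contact_force: [0.8, -0.0, -1.1]
finger_gap: 0.0855
```

Run:
```python
from h import *
im,_=snap('wrist','w8'); snap('scene','s8'); snap('top','t8')
s=bot.read_state();print(s['contact_force'],pose()[:3,3])
# is lever down / torch hanging: compare predicted pixels; look for grey-light lever columns in scene
todo((.552,-.155,.26))
for n,f in(('scene','s8'),('top','t8')):
    a=cv2.imread(f'pics/{f}.png').astype(int); b=cv2.imread(f'pics/{n}.png').astype(int)
    for X in((.565,.145,.212),(.567,.145,.14),(.567,.145,.07),(.545,-.022,.16)):
        u,v=proj(n,X).round().astype(int); print(n,X,(u,v),'diff',np.abs(a-b)[v-3:v+4,u-3:u+4].mean().round(0))
```

```text
[-0.09336284 -0.18865565  0.00926694] [0.56847913 0.14602911 0.29732255]
t 12.8 units [-3.04  9.58  1.25] turn 0 per row [-3.04  9.58  1.25]
scene (0.565, 0.145, 0.212) (np.int64(280), np.int64(195)) diff 26.0
scene (0.567, 0.145, 0.14) (np.int64(281), np.int64(215)) diff 53.0
scene (0.567, 0.145, 0.07) (np.int64(282), np.int64(234)) diff 79.0
scene (0.545, -0.022, 0.16) (np.int64(328), np.int64(182)) diff 26.0
top (0.565, 0.145, 0.212) (np.int64(279), np.int64(189)) diff 27.0
top (0.567, 0.145, 0.14) (np.int64(281), np.int64(199)) diff 44.0
top (0.567, 0.145, 0.07) (np.int64(282), np.int64(208)) diff 52.0
top (0.545, -0.022, 0.16) (np.int64(332), np.int64(200)) diff 42.0
```

>>> apply_moves([
  [0,[-0.3,1,0],0],
  [0,[-0.3,1,0],0],
  [0,[-0.3,1,0],0],
  [0,[-0.3,1,0],-0.5],
  [0,[-0.3,1,0],-1],
])

```text
time_s: 13.42
tcp_pos: [0.5606, -0.0115, 0.2903]
eef_rot: [-179.2, 1.6, 24.3]
contact_force: [-0.8, 0.9, -1.1]
finger_gap: 0.0857
```

Run:
```python
from h import *
todo((.552,-.155,.26))
x,e=tri(ray('scene',(215+398/3.2-.35,130+165/3.2-.35)),ray('top',(250+472/4-.4,140+232/4-.4)));print('wheel',x,e)
```

```text
t 13.43 units [-2.2   4.26  1.02] turn 0 per row [-2.2   4.26  1.02]
wheel [ 0.59903545 -0.15081153  0.05644323] [np.float64(6.0765493393121733e-05), np.float64(6.0765493393141974e-05)]
```

>>> apply_moves([
  [0,[-0.5,0.9,0],0],
  [0,[-0.5,0.9,0],0],
  [0,[-0.5,0.9,0.2],0],
  [0,[-0.3,0.7,0.2],-0.5],
  [0,[0,0,0],-0.5],
])

```text
time_s: 14.05
tcp_pos: [0.5478, -0.1341, 0.2709]
eef_rot: [-178.7, 2.2, 30.2]
contact_force: [-0.7, -0.7, 0.1]
finger_gap: 0.0857
```

>>> apply_moves([
  [0,[0,0,0],-1],
  [0,[0,0,0],-1],
  [0,[0,0,0],-1],
  [0,[0,0,0],-1],
  [0,[0,0,0],-1],
])

```text
time_s: 14.68
tcp_pos: [0.5432, -0.1342, 0.2635]
eef_rot: [-176.9, 1.4, 61.2]
contact_force: [-0.1, -0.0, 1.0]
finger_gap: 0.0855
```

>>> apply_moves([
  [0,[0,0,0],-1],
  [0,[0,0,0],-1],
  [0,[0,0,0],0],
])

```text
time_s: 15.05
tcp_pos: [0.5406, -0.1338, 0.2594]
eef_rot: [-176.3, 0.7, 73.6]
contact_force: [0.4, 0.9, 0.9]
finger_gap: 0.0856
```

Run:
```python
from h import *
print(bot.read_state()['joint_positions'].round(0),bot.read_state()['eef_rot'])
todo((.552,-.155,.26),76)
im,T=snap('wrist','w9')
p=proj('wrist',(.552,-.155,.14),T);print(p)
u,v=p.astype(int); g=cv2.cvtColor(im,cv2.COLOR_BGR2GRAY)[v-45:v+45,u-45:u+45]
c=cv2.HoughCircles(cv2.medianBlur(g,3),cv2.HOUGH_GRADIENT,1,20,param1=80,param2=15,minRadius=15,maxRadius=38)
if c is not None:
  for x,y,r in c[0][:3]: print(x+u-45,y+v-45,r,onz('wrist',(x+u-45,y+v-45),.14,T).round(4))
```

```text
[ 27.  30. -25.  96.  14.  61. -19.] [-176.25101249    0.69162454   73.55847801]
t 15.05 units [-0.57  0.56 -0.05] turn -0.41 per row [-0.57  0.56 -0.05]
[346.09773906 207.99828576]
345.5 208.5 19.9 [ 0.5514 -0.1553  0.14  ]
```

>>> apply_moves([
  [0,[-0.5,0.5,0.3],-0.4],
  [0,[0,0,0.6],0],
  [0,[0,0,0.6],0],
  [0,[0,0,0.6],0],
  [0,[0,0,0.5],0],
])

```text
time_s: 15.72
tcp_pos: [0.5454, -0.1525, 0.1774]
eef_rot: [-176.2, 0.6, 75.5]
contact_force: [0.7, 0.7, -0.2]
finger_gap: 0.0857
```

Run:
```python
from h import *
print(bot.read_state()['eef_rot']); todo((.5515,-.1553,.108),76)
```

```text
[-176.18896986    0.59510886   75.46140145]
t 15.72 units [-0.02  0.37  2.29] turn -0.09 per row [-0.02  0.37  2.29]
```

>>> apply_moves([
  [0,[0,0.35,0.5],0],
  [0,[0,0,0.7],0],
  [0,[0,0,0.6],0],
  [0,[0,0,0.3],0],
  [0,[0,0,0],0],
])

```text
time_s: 16.35
tcp_pos: [0.5539, -0.1551, 0.1091]
eef_rot: [-176.2, 0.6, 75.3]
contact_force: [0.2, 0.5, 0.3]
finger_gap: 0.0856
```

Run:
```python
from h import *
print(bot.read_state()['eef_rot']); todo((.5515,-.1553,.108),76)
```

```text
[-176.21880844    0.59637744   75.32005098]
t 16.35 units [-0.03 -0.07  0.04] turn -0.11 per row [-0.03 -0.07  0.04]
```

>>> apply_moves([
  [1,[0,-0.05,0],0],
  [1,[0,0,0],0],
  [1,[0,0,0],0],
  [1,[0,0,0],0],
  [1,[0,0,0],0],
])

```text
time_s: 16.98
tcp_pos: [0.5525, -0.1547, 0.1114]
eef_rot: [-176.3, 0.6, 75.3]
contact_force: [0.6, 0.1, -2.3]
finger_gap: 0.0365
```

>>> apply_moves([
  [1,[0,0,0],0.5],
  [1,[0,0,0],0.5],
  [1,[0,0,0],0.5],
])

```text
time_s: 17.35
tcp_pos: [0.5526, -0.1548, 0.1111]
eef_rot: [-176.4, 1.2, 66.0]
contact_force: [-0.1, 1.1, -0.3]
finger_gap: 0.0364
```

Run:
```python
from h import *
s=bot.read_state();print(s['eef_rot'],s['wrist_torque'],s['contact_force'],s['finger_gap'],s['tcp_pos'])
```

```text
[-176.42250707    1.19076649   66.01894332] [0.31050346 0.05670952 0.06410366] [-0.12261366  1.14712244 -0.30048561] 0.036377122720840475 [ 0.55256434 -0.15478571  0.11112374]
```

>>> apply_moves([
  [1,[0,0,0],0.5],
  [1,[0,0,0],0.5],
  [1,[0,0,0],0.5],
])

```text
time_s: 17.73
tcp_pos: [0.5529, -0.1547, 0.1111]
eef_rot: [-176.7, 1.8, 57.2]
contact_force: [-1.1, -0.6, 0.5]
finger_gap: 0.0366
```

Run:
```python
from h import *
s=bot.read_state();print(s['eef_rot'],s['wrist_torque'],s['contact_force'],s['finger_gap'],s['tcp_pos'])
```

```text
[-176.72077018    1.78818795   57.15240421] [0.05174194 0.04449322 0.8494343 ] [-1.13232858 -0.61076082  0.50669111] 0.03656064040279251 [ 0.55288847 -0.15469149  0.11111424]
```

>>> apply_moves([
  [1,[0,0,0],0.4],
])

```text
time_s: 17.85
tcp_pos: [0.5529, -0.1548, 0.1112]
eef_rot: [-176.8, 2.0, 54.9]
contact_force: [-0.9, -0.1, 0.3]
finger_gap: 0.0365
```

Run:
```python
from h import *
s=bot.read_state();print(s['eef_rot'],s['wrist_torque'])
```

```text
[-176.826961      1.96643254   54.85752739] [-0.08819668  0.05617767  1.30838582]
```

>>> apply_moves([
  [1,[0,0,0],-0.7],
  [1,[0,0,0],-0.7],
  [1,[0,0,0],-0.7],
])

```text
time_s: 18.23
tcp_pos: [0.5528, -0.1547, 0.1112]
eef_rot: [-176.4, 1.2, 67.5]
contact_force: [-0.9, -0.6, 0.0]
finger_gap: 0.0371
```

Run:
```python
from h import *
s=bot.read_state();print(s['eef_rot'],s['wrist_torque'],s['contact_force'],s['finger_gap'],s['tcp_pos'])
```

```text
[-176.44470795    1.21271113   67.50434849] [ 0.02186204  0.14237992 -0.02072264] [-0.94671748 -0.58178777  0.01602214] 0.03706572522910617 [ 0.55275364 -0.15470059  0.11122068]
```

The clockwise turn met a firm stop, with torque rising to 1.3 Nm, and anticlockwise runs free. I'll unscrew it anticlockwise.

>>> apply_moves([
  [1,[0,0,0],-0.9],
  [1,[0,0,0],-0.9],
  [1,[0,0,0],-0.9],
  [1,[0,0,0],-0.9],
  [1,[0,0,0],-0.9],
])

```text
time_s: 18.85
tcp_pos: [0.5524, -0.1549, 0.1112]
eef_rot: [-176.2, -0.7, 94.7]
contact_force: [-1.6, 0.4, -0.3]
finger_gap: 0.0367
```

>>> apply_moves([
  [1,[0,0,0],-0.9],
  [1,[0,0,0],-0.9],
  [1,[0,0,0],-0.9],
  [1,[0,0,0],-0.9],
  [1,[0,0,0],-0.9],
])

```text
time_s: 19.48
tcp_pos: [0.5521, -0.1554, 0.1112]
eef_rot: [-177.0, -2.4, 121.8]
contact_force: [-0.3, 1.5, -0.2]
finger_gap: 0.0361
```

Run:
```python
from h import *
s=bot.read_state();print(s['eef_rot'],s['wrist_torque'],s['contact_force'],s['finger_gap'],s['tcp_pos'],s['joint_positions'].round())
```

```text
[-176.98871126   -2.4327224   121.84679336] [ 0.00904857  0.04818585 -0.019053  ] [-0.30876367  1.48667154 -0.1640978 ] 0.03612923741829159 [ 0.55207193 -0.15538656  0.11120925] [ 34.  44. -34. 101.  32.  49.  16.]
```

Smooth, with the tilt direction fixed in the world frame. I'll continue to about 175°.

>>> apply_moves([
  [1,[0,0,0],-0.9],
  [1,[0,0,0],-0.9],
  [1,[0,0,0],-0.9],
  [1,[0,0,0],-0.9],
  [1,[0,0,0],-0.9],
])

```text
time_s: 20.1
tcp_pos: [0.5518, -0.1564, 0.1113]
eef_rot: [-178.5, -3.6, 149.0]
contact_force: [-0.8, -0.3, 1.1]
finger_gap: 0.0367
```

>>> apply_moves([
  [1,[0,0,0],-0.9],
  [1,[0,0,0],-0.9],
  [1,[0,0,0],-0.9],
  [1,[0,0,0],-0.9],
  [1,[0,0,0],-0.9],
])

```text
time_s: 20.72
tcp_pos: [0.5518, -0.1567, 0.1114]
eef_rot: [179.5, -4.0, 176.3]
contact_force: [-0.1, 0.6, 0.1]
finger_gap: 0.0366
```

>>> apply_moves([
  [1,[0,0,-0.1],0],
  [1,[0,0,-0.1],0],
  [1,[0,0,0],0],
])

```text
time_s: 21.1
tcp_pos: [0.5522, -0.1566, 0.1175]
eef_rot: [179.5, -4.0, 175.9]
contact_force: [0.4, 0.1, -1.2]
finger_gap: 0.0367
```

Run:
```python
from h import *
s=bot.read_state();print(s['eef_rot'],s['wrist_torque'],s['contact_force'],s['finger_gap'],s['tcp_pos'],s['joint_positions'].round())
```

```text
[179.46298092  -3.99572933 175.89360352] [ 0.09916059 -0.03562454 -0.01211863] [ 0.42229704  0.12824049 -1.16763906] 0.03672080084461378 [ 0.55219244 -0.15658012  0.11746195] [ 41.  48. -49. 100.  42.  56.  61.]
```

The cap is free, with only its 1.2 N weight on the wrist. I'll lift it straight up in world axes.

Run:
```python
from h import *
todo((.5522,-.1566,.162))
```

```text
t 21.1 units [ 0.1   0.01 -1.48] turn 0 per row [ 0.1   0.01 -1.48]
```

>>> apply_moves([
  [1,[0.02,0,-0.3],0],
  [1,[0.02,0,-0.3],0],
  [1,[0.03,0,-0.4],0],
  [1,[0.03,0,-0.45],0],
  [1,[0,0,0],0],
])

```text
time_s: 21.72
tcp_pos: [0.5532, -0.1575, 0.1654]
eef_rot: [179.5, -3.8, 175.8]
contact_force: [-0.5, -0.1, -1.5]
finger_gap: 0.0367
```

>>> apply_moves([
  [1,[0,0,0],0],
  [1,[0,0,0],0],
  [1,[0,0,0],0],
])

```text
time_s: 22.1
tcp_pos: [0.5526, -0.1577, 0.1648]
eef_rot: [179.6, -3.9, 175.8]
contact_force: [0.6, 0.0, -1.0]
finger_gap: 0.0365
```

Run:
```python
from h import *
w,_=snap('wrist','wf'); s,_=snap('scene','sf'); t,_=snap('top','tf')
r=bot.read_state();print(r['time_s'],r['eef_rot'],r['contact_force'],r['finger_gap'],r['tcp_pos'],r['qvel'].round(2))
a=cv2.resize(s[130:270,210:400],(570,420),interpolation=cv2.INTER_CUBIC); b=cv2.resize(t[150:230,250:440],(380,160)); c=cv2.resize(w[60:380,120:520],(225,180))
o=np.zeros((600,800,3),np.uint8); o[:420,:570]=a; o[430:590,:380]=b; o[:180,572:797]=c
cv2.imwrite('pics/final.png',o)
```

```text
22.25 [179.55043089  -3.9053017  175.7896024 ] [-0.65753938 -0.89988507 -0.84858352] 0.03638290372787459 [ 0.55267033 -0.15765276  0.16484446] [ 0.09 -0.16 -0.04 -0.08 -0.08  0.15  0.01]
```

View pics/final.png

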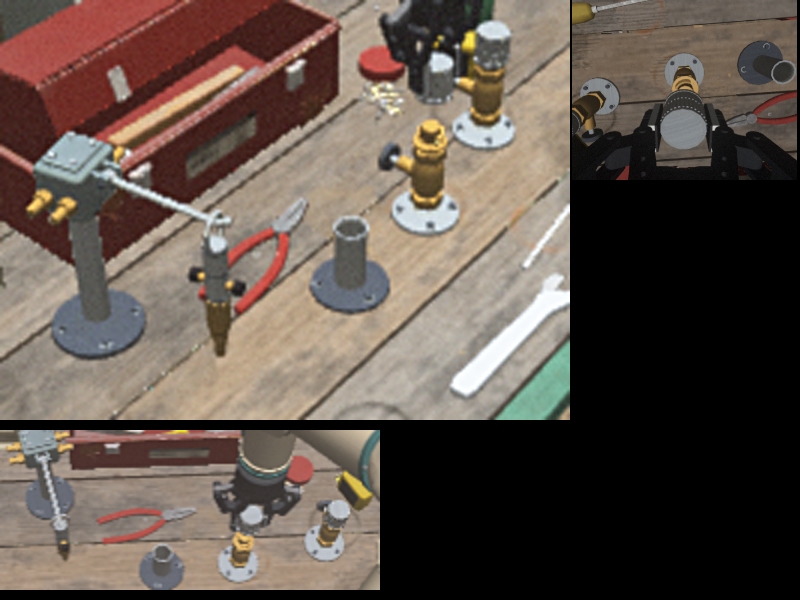

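The picture shows the torch hanging on the lowered lever (around (217,250)) and the left neck bare at (430,135). The cap is in the fingers above it and the right cap is still on at (492,45).

```bash
python3 -c "
from workcell import bot
print(bot.sign_off())"
```

```text
the job is handed in; nothing more can be done
None
```

I hung the torch on the gas saver's lever and released it, then unscrewed the left cap and handed in at about 22 s. The hand-in reports no verdict.

- **Torch:** the last picture shows it hanging on the lowered lever. The wrist force was about zero after release. I judged the lever's position from the picture and from the stop I felt while lowering; its angle can't be read directly.
- **Left cap:** turning clockwise met a firm stop (torque rose to 1.3 Nm), so the left pillar has a right-hand thread. I turned it about 100° anticlockwise from the start, and it lifted off with only its own weight on the wrist.
- **Final hold:** the cap is in the fingers about 54 mm above its screwed-down height, tilted about 4° with the tool. The finger gap read 36.5 mm, against the cap's 38 mm.
- **Surroundings:** the right cap is still on. The pliers and spanner look unmoved in that picture; I did not check the wedge and spark plug separately.

**Off plan:**
- The fingers closed on the sides of the torch's wire loop (gap 25.6 mm) instead of its 22 mm handle. The hold was firm throughout.
- The tool slowly picked up about 4° of tilt during the turns, which is inside the 0.35 rad limit.

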